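Press out the loose base of a tartlet tin

TASK

Take the tartlet tin with the loose base apart: lower it squarely over the wooden post, right down to the foot of the stand, so that the post pushes the base up out of the ring, and leave the ring standing there around the post. Then pick the base off the top of the post and set it down, without dropping it, flat and the same side up on the chopping board, wholly on the board. Do not disturb the wider tin, which is in one piece.

Things in the scene. Friction and masses are not known exactly. Their poses are not given: they have to be found in the camera images.
- ring_centre (a point): Centre (half-way up, on the axis) of the ring of the small tartlet tin: a fluted aluminium ring, 60 mm outer diameter, 25 mm high, wall 2 mm, open above and below but for an inward ledge at the bottom, 3 mm thick, that leaves a round opening of 45 mm. It starts flat on the worktop with the base lying in it, 80 g. z is the axis, upward. Straight sides, gripped from outside.
- base_centre (a point): Centre of the loose base of the small tin: a steel disc of 53 mm diameter, 5 mm thick, with a shallow 1 mm recess in its upper face, 50 g. It starts lying loose on the ring's ledge, its underside 3 mm above the ring's underside, with 1.5 mm play all round. z is the axis, upward.
- post_top (a point): Centre of the flat top of the post of the wooden release stand: an upright round post of 34 mm diameter, 48 mm high, on a flat round foot of 100 mm diameter and 8 mm thick; so the post's top is 56 mm above the worktop. The stand does not move. The ring passes over the post with 5.5 mm play all round and then stands on the foot, its upper edge 23 mm below the post's top. z is up.
- board: Wooden chopping board, 230 mm (its x) by 340 mm (its y), 21 mm thick, lying flat on the worktop; origin at the centre of its underside, z up. It does not move.
- wide_tin_centre (a point): Centre (half-way up) of the wider tin, a bystander: one-piece shallow aluminium tin with a fixed bottom and plain flared sides, 96 mm across the rim, 84 mm at the bottom, 25 mm high.
Things that resemble listed ones, but are neither listed nor needed, are in the scene too. Leave any orange look-alike of the part that bears ring_centre alone. What is shaped like the part that bears post_top but red is not meant.

How it is judged:
By the outcome, as a careful person would: the job done as asked, in the order asked, and still so for the second after the job is handed in, with the robot touching nothing.
It also fails if it takes over 61 s, if anything falls off the work surface, if the arm or the gripper's body presses on something with over 40 N, if the wrist force passes 120 N, or if a joint passes its speed limit or range.

ROBOT

A 7-joint arm with a two-finger parallel gripper is mounted at the origin on a cart in front of the work surface, level with it; the furniture and walls round the work are solid. World frame = base frame: x ahead of the robot, y to its left, z up, the work surface at z = 0. Lengths are in m, angles in rad, forces in N, time in s.
With the tool pointing down it reaches from about 0.425 to 1.025 m from the base axis. Payload 3.6 kg.
Tool frame: the origin (TCP) lies at the very end of the fingers, on their centre line; the grasp point (between the pads) lies 19 mm behind it; z points along the fingers, y is the direction in which the jaws open and shut (so a half turn about z gives the same grasp; the last joint's range is limited). The gripper opens to 85 mm and grips with 20 to 120 N. Pads are 22 mm wide; open, the fingers measure 114 mm over their backs; the gripper's body (76 mm by 85 mm) begins 54 mm behind the grasp point. The pads swing forward as they close: fully open they stand 13 mm farther back than shut.
Start: joints at [-0.093, 0.591, 0.048, 1.609, -0.033, 0.943, -0.034], TCP at [0.725, 0, 0.231] pointing down, gripper open.
Joint ranges: [-2.69, 2.69], [-0.47, 2.24], [-1.27, 1.36], [0.19, 2.51], [-1.53, 4.68], [0.08, 2.07], [-3.09, 3.09]. Speed limits (rad/s): [2.57, 2.57, 3.14, 3.14, 3.14, 3.14, 3.14].

INTERFACE

Orientations are given as a unit quaternion [x, y, z, w].
In Python, from workcell import get_obs, read_camera, camera_info, ticket gives the robot as it stands.
- The arm moves only by the tool carry_out, never from a script. Its argument "rows" is one flat list of numbers, 7 for each row, row after row: the shift along the tool's x, y, z in mm, then the turn, a rotation vector about the tool's x, y, z in degrees, then the finger opening in mm, from 0 to 85.4. In form: [x, y, z, ax, ay, az, fingers, x, y, z, ax, ay, az, fingers, ...]. A call has 1 to 8 rows; each row is the pose to reach, as a shift and turn from the pose commanded when the call began, along the tool's axes at that moment; what a row does not reach only later rows make up. A row lasts 1/10 s, in which the tool goes at most 50 mm and 8.59 degrees, less where a joint would pass 70% of its speed; a pose out of reach is approached as far as the arm can. A call with a gripper value outside its range is refused whole. The fingers move at their own pace and stop on an object; "squeeze" is the grip in N (left out, the last holds). Time passes only in rows, so rows that repeat a pose let the fingers close. It gives the time, the measured TCP pose, the force and the opening at its end, in the units of the state.
- get_obs(): the state, without advancing time (a new reading comes with each control period).
- read_camera(name): name is "scene" or "side" or "wrist"; returns the picture (400x640x3 uint8, red, green, blue); there is no depth.
- camera_info(name): a dict with "camera_matrix" (3x3 intrinsics, pixels), "R" (3x3) and "t" (3): a world point X has camera coordinates R X + t. Camera axes: x right, y down, z forward; pixel columns grow to the right and rows downward; lengths in m; the calibration is good to about 2 mm. A picture is of the moment at which its call begins: read the wrist's pose just before it. camera_info takes no time and is no camera call; for the wrist camera it gives the pose at the moment of the call.
- ticket.job_done(): hands the job in, once; it reports no verdict.
The state is a dict: "time_s": time; "qpos": joint angles; "dq": joint speeds; "tau": joint torques, N m; "position": TCP position; "orientation": TCP orientation; "force": force on the tool from outside, world axes, zero at the start; "ft_torque": the same for the moment, N m; "finger_gap": opening from 0.0 (shut) to 1.0 (fully open).
Only numpy, scipy, OpenCV 4.12 (cv2) and the standard library are available. Lean on these libraries where they do the work, as an engineer would, in place of code of your own. Each camera call takes 0.05 s, during which the arm holds its last target. There are 200 camera calls.

## Working session

There is one attempt and no reset: what is moved stays moved. The work goes in short steps, Python scripts to look and compute and a tool call to move; the robot and the scene stay as the last step left them, time stands still between calls to the robot, and variables do not carry over. Pictures are saved under pics/ and viewed, about 8 in all and at most 12, crops included, and the job is handed in when it is done.

Besides the shell and the picture viewer there is one more tool, called after "Request:" as a command line: name --argument value ..., lists and objects as JSON in quotes. carry_out: Moves the arm, as the interface text tells. Its arguments: {"type":"object","properties":{"rows":{"type":"array"},"squeeze":{"type":"number"}},"required":["rows"]}

```bash
mkdir -p pics; cat > h.py <<'E'
import numpy as np, cv2
from workcell import get_obs, read_camera, camera_info, ticket
def snap(name,f=None):
    ci=camera_info(name); im=read_camera(name)
    if f: cv2.imwrite('pics/'+f,im[:,:,::-1])
    return im,ci
def ray(ci,u,v,z):
    K=np.array(ci['camera_matrix']);R=np.array(ci['R']);t=np.array(ci['t'])
    c=-R.T@t; d=R.T@np.linalg.solve(K,[u,v,1.]); return c+d*(z-c[2])/d[2]
def proj(ci,X):
    K=np.array(ci['camera_matrix']);p=K@(np.array(ci['R'])@np.array(X)+np.array(ci['t'])); return p[:2]/p[2]
E
python3 - <<'E'
from h import *
for n in ['scene','side','wrist']:
    im,ci=snap(n,n+'0.png'); print(n,np.round(ci['camera_matrix'],1).tolist(),np.round(-np.array(ci['R']).T@ci['t'],3))
o=get_obs();print(o['orientation'],o['position'],o['time_s'])
a=[cv2.imread(f'pics/{n}0.png') for n in ['scene','side']]
cv2.imwrite('pics/two.png',cv2.resize(np.vstack(a),(480,600)))
E
```

```text
scene [[486.9, 0.0, 322.3], [0.0, 486.9, 196.1], [0.0, 0.0, 1.0]] [ 0.108 -0.921  1.1  ]
side [[435.1, 0.0, 314.2], [0.0, 435.1, 197.6], [0.0, 0.0, 1.0]] [-0.046  0.833  0.53 ]
wrist [[279.1, 0.0, 323.6], [0.0, 279.1, 200.8], [0.0, 0.0, 1.0]] [0.723 0.074 0.373]
[ 7.07080882e-01  7.07132100e-01 -6.73930042e-04 -6.04714082e-04] [7.24337603e-01 2.14731162e-05 2.30374073e-01] 0.15
```

View pics/scene0.png

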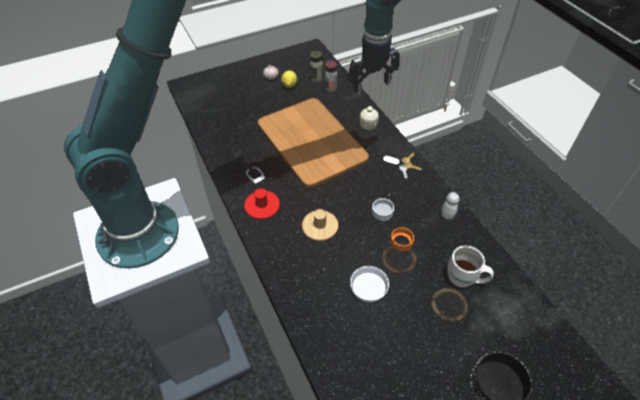

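View pics/side0.png

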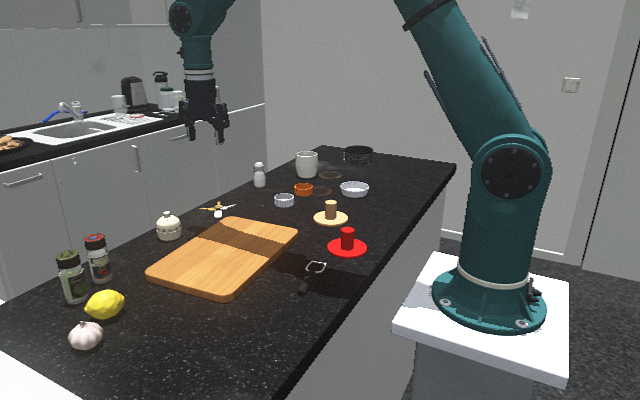

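Scene picture: small tin at about (383,209), wooden post top at (320,214), its foot at (320,225), wide tin at (370,284), orange decoy at (402,238), red decoy at (262,203), board at about (313,141). Side picture: tin at (284,200), post at (331,209). Now I'll measure these.

```bash
python3 - <<'E'
from h import *
sc=cv2.imread('pics/scene0.png');si=cv2.imread('pics/side0.png')
C=camera_info('scene');S=camera_info('side')
def blob(im,box,f):
    x0,y0,x1,y1=box; m=np.zeros(im.shape[:2],np.uint8); h=cv2.cvtColor(im,cv2.COLOR_BGR2HSV).astype(int)
    m[y0:y1,x0:x1]=f(h)[y0:y1,x0:x1]*255
    c=max(cv2.findContours(m,0,2)[0],key=cv2.contourArea); return c
wood=lambda h:(h[...,1]>60)&(h[...,0]>8)&(h[...,0]<30)&(h[...,2]>70)
met=lambda h:(h[...,2]>95)&(h[...,1]<90)
for n,im,ci,bt,bs in [('scene',sc,C,(366,195,398,224),(295,200,345,245)),('side',si,S,(270,190,297,209),(308,196,352,230))]:
    c=blob(im,bt,met); x,y,w,h=cv2.boundingRect(c); print(n,'tin bbox',x,y,w,h, ray(ci,x+w/2-.5,y+h/2-.5,.0125).round(4))
    c=blob(im,bs,wood); x,y,w,h=cv2.boundingRect(c); print('stand bbox',x,y,w,h)
    # lower part of foot outline: left/right extremes
    p=c[:,0]; l=p[p[:,0]==p[:,0].min()].mean(0); r=p[p[:,0]==p[:,0].max()].mean(0)
    L=ray(ci,*l,.006);Rr=ray(ci,*r,.006);print('foot',((L+Rr)/2).round(4),np.linalg.norm(L-Rr).round(3))
    B=(250,90,375,190) if n=='scene' else (140,210,305,300)
    c=blob(im,B,wood); r=cv2.minAreaRect(c); q=cv2.approxPolyDP(cv2.convexHull(c),8,True)[:,0]
    for p in q: print('board',p,ray(ci,*p,.021).round(3))
W=camera_info('wrist');print('wrist axes',np.array(W['R']).round(3).tolist())
cv2.imwrite('pics/c1.png',np.hstack([cv2.resize(sc[185:305,290:430],None,fx=3,fy=3,interpolation=2),cv2.resize(si[170:250,260:380],(360,240),interpolation=2)[:0].reshape(0,360,3) if 0 else cv2.copyMakeBorder(cv2.resize(si[170:250,260:380],(375,250)),0,110,0,0,0)]))
E
```

```text
scene tin bbox 372 198 23 23 [ 0.6427 -0.2365  0.0125]
stand bbox 301 208 38 33
foot [ 0.4593 -0.2009  0.006 ] 0.103
board [314  97] [0.681 0.287 0.021]
board [368 158] [ 0.701 -0.05   0.021]
board [308 187] [ 0.485 -0.073  0.021]
board [257 120] [0.461 0.265 0.021]
side tin bbox 274 193 20 15 [ 0.6425 -0.2345  0.0125]
stand bbox 313 199 35 28
foot [ 0.4595 -0.1952  0.006 ] 0.098
board [297 230] [ 0.488 -0.056  0.021]
board [233 299] [0.442 0.272 0.021]
board [145 278] [0.656 0.301 0.021]
board [227 216] [ 0.708 -0.039  0.021]
wrist axes [[1.0, 0.0, -0.002], [0.001, -0.957, 0.29], [-0.002, -0.29, -0.957]]
```

View pics/c1.png

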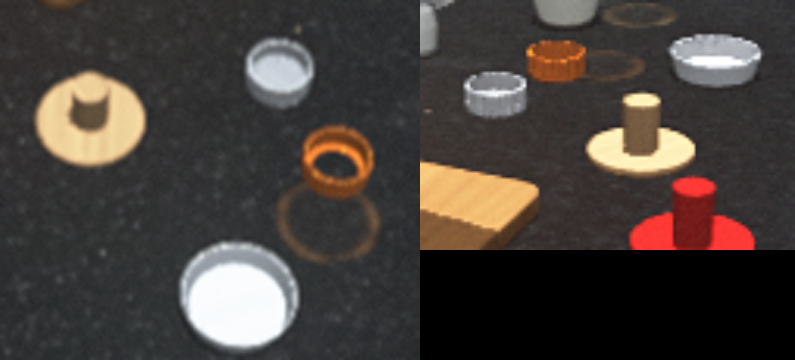

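Two views agree to 2–6 mm: the tin is near (0.6425,-0.2355), the stand near (0.4595,-0.198) and the board centre near (0.577,0.112). The crop shows the silver tin with its base, the orange decoy right below it, and the wooden stand upright. I'll move above the tin and check with the wrist camera.

Request:
carry_out --rows '[-30,-10,5,0,0,0,85,-70,-24,15,0,0,0,85,-115,-40,30,0,0,0,85,-160,-56,45,0,0,0,85,-200,-70,60,0,0,0,85,-225,-79,70,0,0,0,85,-235.5,-82.5,75,0,0,0,85,-235.5,-82.5,75,0,0,0,85]'

```text
time_s: 0.95
position: [0.6412, -0.2373, 0.1554]
orientation: [0.708, 0.706, -0.001, -0.001]
force: [-0.0, 0.9, -0.4]
finger_gap: 0.994
```

```bash
python3 - <<'E'
from h import *
im,ci=snap('wrist','w1.png');o=get_obs();print(np.round(o['position'],4),np.round(o['orientation'],4),o['force'],o['time_s'])
sc=camera_info('scene')
print('orange',ray(sc,402,238,.0125).round(3),'red top',ray(sc,260,194,.056).round(3),'wide',ray(sc,370,284,.0125).round(3))
for n,X in dict(tin=[.6425,-.2355,.025],post=[.4595,-.198,.056],foot=[.4595,-.198,.008]).items(): print(n,proj(ci,X).round(1))
E
```

```text
[ 0.6428 -0.2348  0.1561] [ 7.071e-01  7.071e-01  4.000e-04 -4.000e-04] [0.00339769 1.14019316 0.45611401] 1.0
orange [ 0.637 -0.345  0.012] red top [ 0.342 -0.064  0.056] wide [ 0.489 -0.428  0.012]
tin [326.3 190.6]
post [115.8 158.5]
foot [149.  151.7]
```

View pics/w1.png

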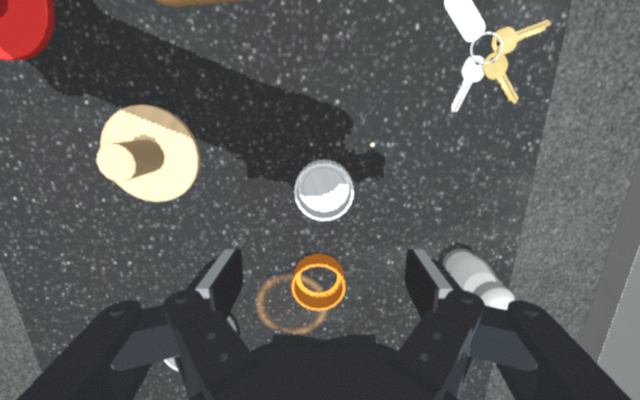

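The wrist view shows the tin at about (324,190), the post top at about (117,161) and the orange decoy at (318,283). Next I'll fit the tin and the post precisely.

```bash
python3 - <<'E'
from h import *
im=cv2.imread('pics/w1.png');ci=camera_info('wrist');h=cv2.cvtColor(im,cv2.COLOR_BGR2HSV).astype(int)
m=np.zeros(im.shape[:2],np.uint8);m[150:230,285:365]=(((h[...,2]>85)&(h[...,1]<80))*255)[150:230,285:365]
c=cv2.convexHull(max(cv2.findContours(m,0,1)[0],key=cv2.contourArea));(u,v),ax,_=cv2.fitEllipse(c)
print('tin px',u,v,ax,cv2.boundingRect(c),'rim',ray(ci,u,v,.025).round(4),'mid',ray(ci,u,v,.0125).round(4), 'size mm at rim',np.array(ax)/279*(ci['R']@np.array([.6425,-.2355,.025])+ci['t'])[2]*1e3)
# foot: wood mask, outline farther from post
w=((h[...,1]>50)&(h[...,0]>8)&(h[...,0]<30)&(h[...,2]>60)).astype(np.uint8)*255;w[:90]=0;w[210:]=0;w[:,220:]=0
c=max(cv2.findContours(w,0,1)[0],key=cv2.contourArea)[:,0];p=c[c[:,0]>125]
P=np.array([ray(ci,*q,.008) for q in p.astype(float)])
A=np.c_[2*P[:,:2],np.ones(len(P))];s=np.linalg.lstsq(A,(P[:,:2]**2).sum(1),rcond=None)[0]
print('foot',s[:2].round(4),'r',np.sqrt(s[2]+s[:2]@s[:2]).round(4))
b=((h[...,2]>185)&(w>0)).astype(np.uint8)*255;b[:,137:]=0
c=max(cv2.findContours(b,0,1)[0],key=cv2.contourArea);print(cv2.boundingRect(c))
print('post',ray(ci,117,161,.056).round(4))
E
```

```text
tin px 323.666015625 199.6781005859375 (74.68643188476562, 80.83975982666016) (285, 159, 78, 71) rim [ 0.6417 -0.2425  0.025 ] mid [ 0.6417 -0.2463  0.0125] size mm at rim [75.9551403  82.21299565]
foot [ 0.4615 -0.1993] r 0.0506
(96, 106, 41, 91)
post [ 0.4615 -0.1981  0.056 ]
```

```bash
python3 - <<'E'
from h import *
im=cv2.imread('pics/w1.png');ci=camera_info('wrist');h=cv2.cvtColor(im,cv2.COLOR_BGR2HSV).astype(int)
m=np.zeros(im.shape[:2],np.uint8);m[150:230,285:365]=((h[...,2]>100)*255)[150:230,285:365]
m=cv2.morphologyEx(m,cv2.MORPH_OPEN,np.ones((2,2),np.uint8))
c=max(cv2.findContours(m,0,1)[0],key=cv2.contourArea);print('seen',cv2.boundingRect(c))
th=np.linspace(0,6.28,100)
for z in (.025,0):
    Q=np.array([proj(ci,[.6425+.03*np.cos(t),-.2355+.03*np.sin(t),z]) for t in th]);print('pred',z,Q.min(0).round(1),Q.max(0).round(1))
E
```

```text
seen (294, 160, 62, 64)
pred 0.025 [295.  163.7] [354.  220.7]
pred 0 [297.2 159.9] [351.6 212.8]
```

The predicted and seen tin outlines match to about 1 px. I'll descend to TCP z ≈ 0.002 and grip.

Request:
carry_out --rows '[-1,0,40,0,0,0,85,-1,0,80,0,0,0,85,-1,0,120,0,0,0,85,-1,0,145,0,0,0,85,-1,0,154,0,0,0,85,-1,0,154,0,0,0,75,-1,0,154,0,0,0,55,-1,0,154,0,0,0,50]' --squeeze 30

```text
time_s: 1.8
position: [0.6444, -0.2363, 0.0046]
orientation: [0.707, 0.707, 0.001, 0.002]
force: [-0.3, -0.2, -1.0]
finger_gap: 0.682
```

Request:
carry_out --rows '[0,0,0,0,0,0,50,0,0,0,0,0,0,50,0,0,0,0,0,0,50]'

```text
time_s: 2.1
position: [0.6443, -0.2364, 0.0044]
orientation: [0.707, 0.707, 0.001, 0.001]
force: [1.6, 1.7, 6.9]
finger_gap: 0.675
```

Request:
carry_out --rows '[0,0,-15,0,0,0,50,0,0,-40,0,0,0,50,0,0,-70,0,0,0,50,0,0,-95,0,0,0,50,0,0,-100,0,0,0,50,0,0,-100,0,0,0,50,0,0,-100,0,0,0,50]'

```text
time_s: 2.8
position: [0.6414, -0.2363, 0.1013]
orientation: [0.707, 0.707, -0.001, -0.001]
force: [-0.2, 0.5, -2.2]
finger_gap: 0.68
```

```bash
python3 - <<'E'
from h import *
im,ci=snap('side','s2.png');o=get_obs();print(np.round(o['position'],4),np.round(o['orientation'],4),o['force'],o['finger_gap'],o['time_s'])
p=proj(ci,o['position']);print(p); x,y=p.astype(int)
w,_=snap('wrist')
a=cv2.resize(im[max(0,y-60):y+40,x-60:x+60,::-1],(480,400),interpolation=2);b=cv2.resize(w[180:400,170:470,::-1],(300,220))
cv2.imwrite('pics/c2.png',np.hstack([a,cv2.copyMakeBorder(b,0,180,0,0,0)]))
E
```

```text
[ 0.6412 -0.2361  0.1008] [ 7.071e-01  7.071e-01 -7.000e-04 -1.300e-03] [-0.99038197 -1.1151336  -1.89476835] 0.6789544569153348 2.85
[283.36487155 173.30164007]
```

View pics/c2.png

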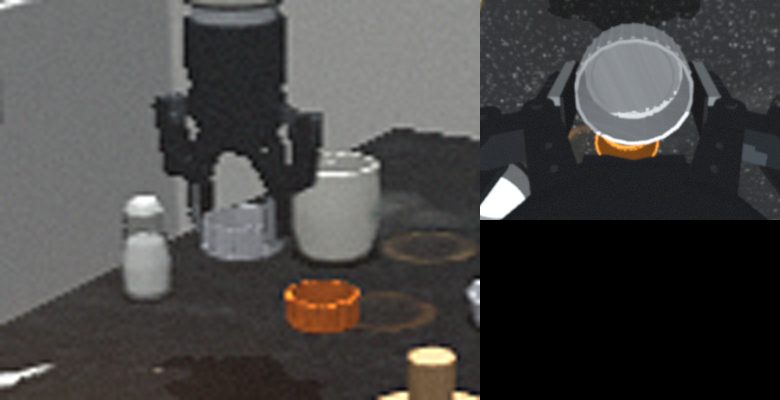

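The ring is gripped level with the base inside it: rim spans wrist px x ≈ 265–383, with its lower edge at y ≈ 325. I'll check its centring in the hand numerically.

```bash
python3 - <<'E'
from h import *
im,ci=snap('wrist','w3.png');o=get_obs();p=np.array(o['position']);print(p.round(4),o['time_s'])
th=np.linspace(0,6.28,200)
for dz in (.018,.023,.028):
  Q=np.array([proj(ci,[p[0]+.03*np.cos(t),p[1]+.03*np.sin(t),p[2]+dz]) for t in th]);print(dz,Q.min(0).round(1),Q.max(0).round(1))
g=cv2.cvtColor(im,cv2.COLOR_RGB2GRAY)
# rim bright edge: lowest row at center columns; left/right extent per row
for x in (314,324,334): print(x,[int(v) for v in g[300:335,x]])
for y in (262,272,282): r=g[y]; print(y,[int(v) for v in r[258:276]],[int(v) for v in r[372:392]])
E
```

```text
[ 0.6413 -0.2361  0.1006] 2.95
0.018 [266.4 212.9] [385.6 318.7]
0.023 [264.4 216.5] [387.8 325.4]
0.028 [262.2 220.4] [390.1 332.6]
314 [119, 121, 121, 122, 119, 118, 121, 120, 119, 120, 121, 124, 124, 126, 123, 119, 120, 119, 121, 132, 189, 243, 254, 234, 183, 154, 184, 191, 164, 130, 106, 90, 83, 83, 82]
324 [119, 118, 121, 121, 121, 121, 119, 120, 120, 119, 119, 119, 119, 120, 120, 124, 122, 123, 121, 121, 131, 188, 243, 252, 226, 198, 189, 186, 168, 149, 121, 93, 82, 82, 82]
334 [121, 124, 122, 121, 121, 121, 121, 122, 122, 120, 121, 121, 120, 121, 120, 120, 122, 122, 126, 132, 186, 244, 255, 235, 187, 133, 98, 83, 82, 82, 79, 79, 81, 79, 79]
262 [27, 30, 26, 32, 24, 32, 75, 135, 167, 173, 163, 132, 109, 109, 108, 108, 106, 117] [110, 108, 110, 110, 109, 111, 124, 154, 170, 173, 156, 100, 43, 29, 29, 29, 24, 27, 35, 59]
272 [27, 31, 27, 28, 27, 33, 69, 125, 153, 143, 117, 110, 110, 110, 112, 114, 115, 113] [110, 110, 109, 109, 108, 108, 114, 135, 164, 166, 135, 79, 38, 24, 28, 26, 26, 27, 30, 29]
282 [25, 27, 25, 27, 27, 25, 37, 93, 157, 174, 163, 135, 115, 114, 114, 114, 116, 113] [113, 113, 112, 113, 110, 118, 142, 169, 174, 153, 98, 42, 28, 28, 29, 29, 29, 26, 29, 14]
```

Request:
carry_out --rows '[6,-28,0,0,0,0,50,15,-68,0,0,0,0,50,24,-113,0,0,0,0,50,33,-153,0,0,0,0,50,37.5,-174,0,0,0,0,50,38.5,-181,0,0,0,0,50,38.5,-181,0,0,0,0,50,38.5,-181,0,0,0,0,50]'

```text
time_s: 3.75
position: [0.464, -0.1986, 0.1024]
orientation: [0.707, 0.707, 0.001, 0.001]
force: [-0.1, -0.4, -1.1]
finger_gap: 0.683
```

```bash
python3 - <<'E'
from h import *
P=[]
for n in ('side','scene','wrist'):
    im,ci=snap(n,n+'4.png');P.append((n,proj(ci,get_obs()['position']).round(1)))
o=get_obs();print(P,np.round(o['position'],4),np.round(o['orientation'],4),o['force'],o['time_s'])
s=cv2.imread('pics/side4.png')[130:235,280:390];c=cv2.imread('pics/scene4.png')[160:250,270:370]
cv2.imwrite('pics/c4.png',np.hstack([cv2.resize(s,(400,382),interpolation=2),cv2.resize(c,(400,382),interpolation=2)]))
E
```

```text
[('side', array([329.4, 186.1])), ('scene', array([320.5, 201.8])), ('wrist', array([324.9, 252.2]))] [ 0.4637 -0.1984  0.1023] [7.069e-01 7.073e-01 5.000e-04 9.000e-04] [ 0.48372424  1.46239185 -1.30302827] 3.9
```

View pics/c4.png

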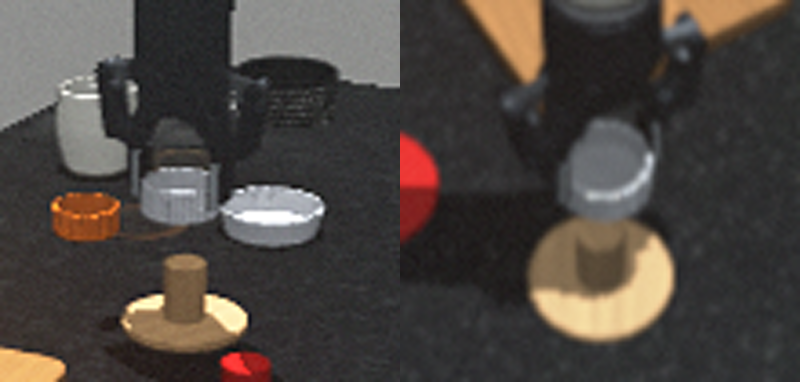

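```bash
python3 - <<'E'
from h import *
def ext(im,y0,y1,x0,x1,f):
    out=[]
    for y in range(y0,y1):
        xs=np.where(f(im[y,x0:x1]))[0]
        if len(xs): out.append((y,x0+xs.min(),x0+xs.max()))
    return out
hs=lambda p:cv2.cvtColor(cv2.imread('pics/'+p),cv2.COLOR_BGR2HSV).astype(int)
s=hs('side4.png');c=hs('scene4.png')
met=lambda r:(r[:,1]<70)&(r[:,2]>95)
wood=lambda r:(r[:,1]>60)&(r[:,0]>5)&(r[:,0]<30)&(r[:,2]>55)
print('side ring',ext(s,176,192,310,341,met));print('side post',ext(s,200,212,315,350,wood))
print('scene ring',ext(c,190,213,308,340,met));print('scene post',ext(c,211,244,298,342,wood)[::2])
for n in('side','scene'):
    ci=camera_info(n)
    for X in ([.461,-.1985,.1125],[.471,-.1985,.1125],[.461,-.1885,.1125],[.461,-.1985,.045],[.461,-.1985,.008]): print(n,X,proj(ci,X).round(1))
E
```

```text
side ring [(176, np.int64(310), np.int64(339)), (177, np.int64(310), np.int64(339)), (178, np.int64(317), np.int64(338)), (179, np.int64(317), np.int64(338)), (180, np.int64(317), np.int64(339)), (181, np.int64(317), np.int64(338)), (182, np.int64(319), np.int64(338)), (183, np.int64(319), np.int64(338)), (184, np.int64(319), np.int64(338)), (185, np.int64(319), np.int64(338)), (186, np.int64(319), np.int64(339)), (187, np.int64(319), np.int64(340)), (188, np.int64(319), np.int64(339)), (189, np.int64(320), np.int64(338)), (190, np.int64(322), np.int64(336)), (191, np.int64(326), np.int64(331))]
side post [(200, np.int64(325), np.int64(335)), (201, np.int64(325), np.int64(336)), (202, np.int64(325), np.int64(336)), (203, np.int64(325), np.int64(336)), (204, np.int64(325), np.int64(336)), (205, np.int64(325), np.int64(336)), (206, np.int64(325), np.int64(336)), (207, np.int64(325), np.int64(336)), (208, np.int64(324), np.int64(336)), (209, np.int64(325), np.int64(336)), (210, np.int64(325), np.int64(336)), (211, np.int64(320), np.int64(340))]
scene ring [(190, np.int64(318), np.int64(
[... 1128 characters left out ...]
 (227, np.int64(302), np.int64(338)), (229, np.int64(302), np.int64(337)), (231, np.int64(303), np.int64(337)), (233, np.int64(304), np.int64(335)), (235, np.int64(306), np.int64(334)), (237, np.int64(308), np.int64(331)), (239, np.int64(312), np.int64(328))]
side [0.461, -0.1985, 0.1125] [330.5 182.9]
side [0.471, -0.1985, 0.1125] [327.3 182.4]
side [0.461, -0.1885, 0.1125] [328.9 184. ]
side [0.461, -0.1985, 0.045] [330.2 205.1]
side [0.461, -0.1985, 0.008] [330.  216.9]
scene [0.461, -0.1985, 0.1125] [319.5 199.8]
scene [0.471, -0.1985, 0.1125] [322.9 198.4]
scene [0.461, -0.1885, 0.1125] [317.8 197.1]
scene [0.461, -0.1985, 0.045] [319.6 215.4]
scene [0.461, -0.1985, 0.008] [319.7 223.5]
```

Relative to the post, the ring sits about 5–6 mm too far in +x (side ring centre px 329.0 vs post 330.5, scene 322.5 vs 320). I'll correct that, come lower and look again.

Request:
carry_out --rows '[1,-5,10,0,0,0,50,1,-5,25,0,0,0,50,1,-5,30,0,0,0,50,1,-5,30,0,0,0,50,1,-5,30,0,0,0,50]'

```text
time_s: 4.4
position: [0.4566, -0.197, 0.0722]
orientation: [0.707, 0.707, -0.0, -0.0]
force: [-0.5, -0.7, -0.8]
finger_gap: 0.679
```

```bash
cat > m.py <<'E'
from h import *
import sys
k=sys.argv[1]; zr=float(sys.argv[2])
hs=lambda im:cv2.cvtColor(im,cv2.COLOR_RGB2HSV).astype(int)
met=lambda r:(r[...,1]<70)&(r[...,2]>95)
wood=lambda r:(r[...,1]>60)&(r[...,0]>5)&(r[...,0]<30)&(r[...,2]>55)
X=np.array([.4605,-.1985,zr]);A=[];b=[]
for n in('side','scene'):
    im,ci=snap(n,n+k+'.png');h=hs(im);p=proj(ci,X);q=proj(ci,[*X[:2],.008])
    w=h[int(q[1])-1:int(q[1])+6,295:346];e=[]
    for r in w: xs=np.where(wood(r))[0];e.append((295+xs.min(),295+xs.max()))
    foot=np.mean([min(a for a,_ in e),max(b_ for _,b_ in e)])
    rows=h[int(p[1])-3:int(p[1])+7,305:345];e=[]
    for r in rows:
        xs=np.where(met(r))[0]; e.append((int(305+xs.min()),int(305+xs.max())))
    ring=np.median([np.mean(t) for t in e]);print(n,'pred row',p.round(1),'ring',ring,e,'foot',foot)
    g=lambda d:(proj(ci,X+np.array(d))-p)[0]
    A.append([g([.001,0,0]),g([0,.001,0])]);b.append(ring-foot-(p[0]-q[0]))
print('ring-post mm dx,dy',np.linalg.solve(A,b).round(1));o=get_obs();print(np.round(o['position'],4),np.round(o['orientation'],4),np.round(o['force'],1),o['time_s'])
E
python3 m.py 5 .0825
python3 -c "
import cv2,numpy as np
s=cv2.imread('pics/side5.png')[150:235,280:380];c=cv2.imread('pics/scene5.png')[165:250,270:370]
cv2.imwrite('pics/c5.png',np.hstack([cv2.resize(a,(400,340),interpolation=2) for a in (s,c)]))"
```

```text
side pred row [330.5 192.9] ring 330.5 [(322, 340), (321, 340), (321, 340), (321, 340), (321, 340), (321, 340), (321, 340), (321, 340), (321, 341), (321, 341)] foot 329.0
scene pred row [319.4 206.9] ring 320.0 [(311, 329), (311, 330), (310, 330), (310, 330), (310, 330), (311, 329), (310, 329), (310, 329), (310, 329), (310, 329)] foot 319.5
ring-post mm dx,dy [-0.8 -5.6]
[ 0.4569 -0.1972  0.0726] [7.071e-01 7.071e-01 2.000e-04 4.000e-04] [ 0.2 -0.4 -0.7] 4.5
```

View pics/c5.png

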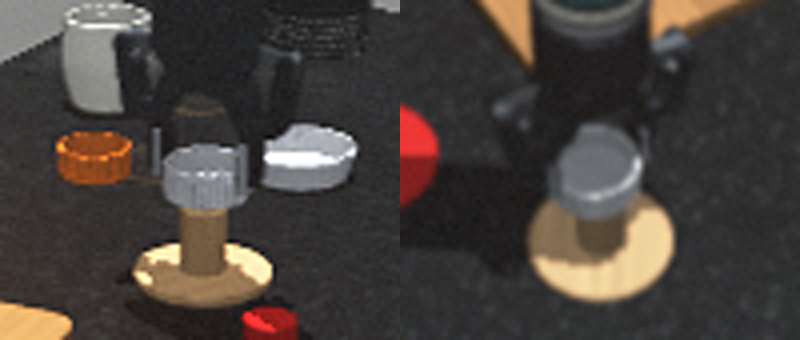

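Ring, post and foot now line up in both views: side 331 / 330.7 / 330.7, scene 320 / 320 / 320. (The script's automatic foot extent in the side view was cut short by shading.) Lowering now.

Request:
carry_out --rows '[0,0,8,0,0,0,50,0,0,16,0,0,0,50,0,0,24,0,0,0,50,0,0,32,0,0,0,50,0,0,40,0,0,0,50,0,0,48,0,0,0,50,0,0,54,0,0,0,50,0,0,54,0,0,0,50]'

```text
time_s: 5.3
position: [0.456, -0.1968, 0.0173]
orientation: [0.707, 0.707, -0.0, -0.001]
force: [-0.6, 0.1, -0.6]
finger_gap: 0.678
```

```bash
python3 m.py 6 .0285
python3 -c "
import cv2,numpy as np
s=cv2.imread('pics/side6.png')[150:235,280:380];c=cv2.imread('pics/scene6.png')[165:250,270:370]
cv2.imwrite('pics/c6.png',np.hstack([cv2.resize(a,(400,340),interpolation=2) for a in (s,c)]))"
```

```text
side pred row [330.2 210.4] ring 330.5 [(319, 340), (319, 340), (321, 340), (321, 340), (321, 340), (321, 340), (317, 340), (318, 340), (321, 344), (321, 344)] foot 329.0
scene pred row [319.5 219.1] ring 320.0 [(311, 329), (311, 331), (310, 330), (310, 330), (310, 329), (326, 329), (325, 329), (311, 328), (311, 328), (311, 328)] foot 320.0
ring-post mm dx,dy [-2.2 -4.7]
[ 0.4564 -0.197   0.0181] [ 7.071e-01  7.071e-01 -1.000e-04 -1.000e-04] [-0.2 -0.  -0.1] 5.4
```

View pics/c6.png

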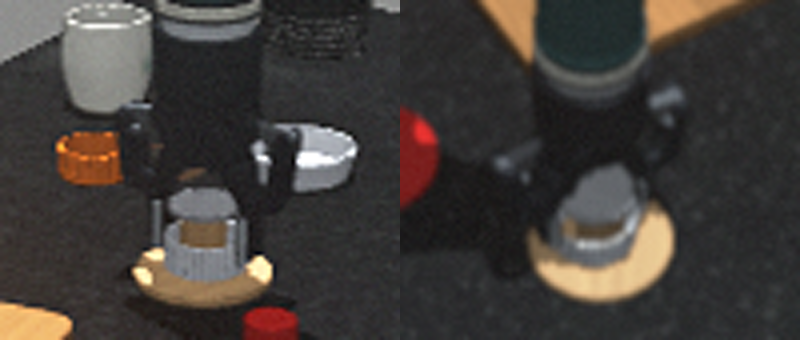

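The base now rests on the post (side crop at about (203,203)) with the ring around it, nearly at the foot. I'll continue slowly to contact.

Request:
carry_out --rows '[0,0,3,0,0,0,50,0,0,5,0,0,0,50,0,0,6.5,0,0,0,50,0,0,6.5,0,0,0,50,0,0,6.5,0,0,0,50]'

```text
time_s: 5.9
position: [0.4566, -0.1971, 0.0123]
orientation: [0.707, 0.707, 0.0, 0.0]
force: [-0.9, -0.8, 6.0]
finger_gap: 0.682
```

Request:
carry_out --rows '[0,0,0.7,0,0,0,50,0,0,1.2,0,0,0,50,0,0,1.2,0,0,0,50]'

```text
time_s: 6.2
position: [0.4566, -0.197, 0.0122]
orientation: [0.707, 0.707, 0.0, 0.0]
force: [-2.3, 1.0, 17.4]
finger_gap: 0.682
```

The ring is on the foot (17 N). Relax the push, open and rise.

Request:
carry_out --rows '[0,0,-2.5,0,0,0,50,0,0,-2.5,0,0,0,62,0,0,-2.5,0,0,0,72,0,0,-2.5,0,0,0,80,0,0,-2.5,0,0,0,80]'

```text
time_s: 6.7
position: [0.4564, -0.197, 0.0129]
orientation: [0.707, 0.707, -0.0, -0.0]
force: [-0.2, 0.4, -1.5]
finger_gap: 0.937
```

Request:
carry_out --rows '[0,0,-20,0,0,0,80,0,0,-45,0,0,0,80,0,0,-75,0,0,0,80,0,0,-95,0,0,0,80,0,0,-95,0,0,0,80,0,0,-95,0,0,0,80]'

```text
time_s: 7.3
position: [0.4565, -0.197, 0.1081]
orientation: [0.707, 0.707, 0.0, 0.0]
force: [-0.1, -0.2, 0.4]
finger_gap: 0.933
```

```bash
python3 - <<'E'
from h import *
for n in('side','scene','wrist'): im,ci=snap(n,n+'7.png')
o=get_obs();print(np.round(o['position'],4),np.round(o['orientation'],4),o['time_s'])
X=[.4605,-.1985,.061];print(proj(ci,X),proj(camera_info('side'),X),proj(camera_info('scene'),X))
r=lambda f,y0,y1,x0,x1:cv2.resize(cv2.imread('pics/'+f)[y0:y1,x0:x1],(390,332),interpolation=2)
w=cv2.imread('pics/wrist7.png')[150:330,220:430]
cv2.imwrite('pics/c7.png',np.hstack([r('side7.png',165,235,290,372),r('wrist7.png',120,320,205,440)]))
E
```

```text
[ 0.4557 -0.1967  0.107 ] [ 7.071e-01  7.071e-01 -5.000e-04 -1.000e-03] 7.45
[331.80148316 225.00862098] [330.39959797 199.94869271] [319.40688886 211.88144052]
```

View pics/c7.png

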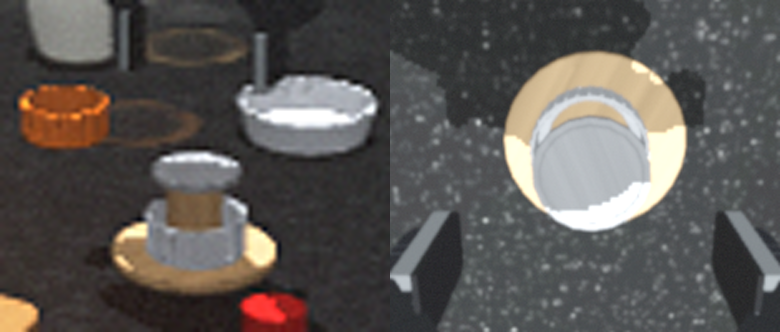

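Ring is standing on the foot round the post and the base lies level on the post top: wrist px (326,225), side px about (331,201). To grip near the fingertips I'll measure tip height at about 56 mm opening, just above the disc.

Request:
carry_out --rows '[-1.5,0,10,0,0,0,65,-1.5,0,20,0,0,0,57,-1.5,0,25,0,0,0,57,-1.5,0,25,0,0,0,57,-1.5,0,25,0,0,0,57]'

```text
time_s: 7.95
position: [0.4563, -0.1984, 0.0826]
orientation: [0.707, 0.707, -0.0, -0.0]
force: [-0.2, -0.8, -0.7]
finger_gap: 0.667
```

```bash
python3 - <<'E'
from h import *
for n in('side','scene'): im,ci=snap(n,n+'8.png')
o=get_obs();p=np.array(o['position']);print(p.round(4),o['finger_gap'],o['time_s'])
for n in('side','scene'):
    ci=camera_info(n)
    for s in(-1,1):
        for dz in (0,.005,.01): print(n,s,dz,proj(ci,p+[s*.031,0,dz]).round(1))
r=lambda f,y0,y1,x0,x1:cv2.resize(cv2.imread('pics/'+f)[y0:y1,x0:x1],(400,400),interpolation=2)
cv2.imwrite('pics/c8.png',np.hstack([r('side8.png',170,220,305,355),r('scene8.png',175,225,295,345)]))
E
```

```text
[ 0.4567 -0.1986  0.0832] 0.6694696714331049 8.05
side -1 0 [341.7 194.8]
side -1 0.005 [341.7 193.2]
side -1 0.01 [341.7 191.5]
side 1 0 [322. 191.]
side 1 0.005 [322.  189.4]
side 1 0.01 [322.  187.8]
scene -1 0 [307.6 211.4]
scene -1 0.005 [307.5 210.3]
scene -1 0.01 [307.5 209.1]
scene 1 0 [328.5 203.2]
scene 1 0.005 [328.5 202. ]
scene 1 0.01 [328.5 200.9]
```

View pics/c8.png

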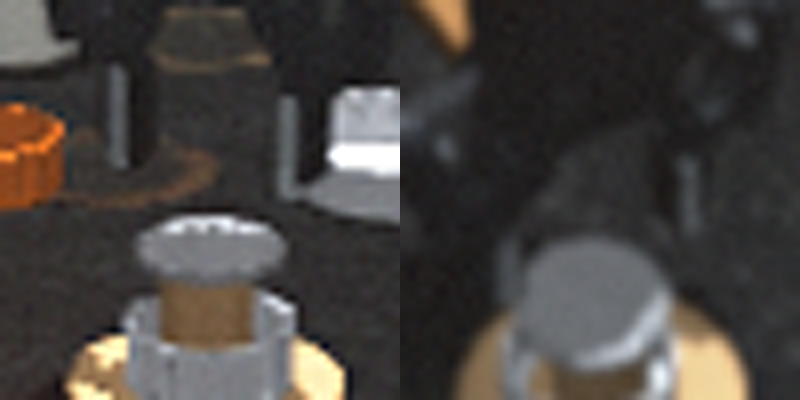

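By the images, the tips sit about 5 mm above the TCP at this opening, matching the linkage estimate. So TCP z ≈ 0.0535 puts the tips about 1 mm above the disc's underside. Open, descend, grip.

Request:
carry_out --rows '[0,0,0,0,0,0,72,0,0,0,0,0,0,72,0,0,12,0,0,0,72,0,0,24,0,0,0,72,0,0,29.3,0,0,0,72,0,0,29.3,0,0,0,72,0,0,29.3,0,0,0,60,0,0,29.3,0,0,0,45]' --squeeze 30

```text
time_s: 8.85
position: [0.4566, -0.1986, 0.0541]
orientation: [0.707, 0.707, -0.0, 0.0]
force: [-0.8, -0.5, 2.7]
finger_gap: 0.595
```

Request:
carry_out --rows '[0,0,0,0,0,0,45,0,0,0,0,0,0,45,0,0,0,0,0,0,45]'

```text
time_s: 9.15
position: [0.4566, -0.1986, 0.0541]
orientation: [0.707, 0.707, 0.0, 0.0]
force: [-0.3, 0.3, 3.3]
finger_gap: 0.593
```

```bash
python3 - <<'E'
from h import *
for n in('side','wrist'): im,ci=snap(n,n+'9.png')
o=get_obs();print(np.round(o['position'],4),o['force'],o['finger_gap'],o['time_s'])
r=lambda f,y0,y1,x0,x1:cv2.resize(cv2.imread('pics/'+f)[y0:y1,x0:x1],(400,400),interpolation=2)
cv2.imwrite('pics/c9.png',np.hstack([r('side9.png',175,225,305,355),r('wrist9.png',180,360,235,415)]))
E
```

```text
[ 0.4566 -0.1985  0.0541] [-1.07335365  0.9345068   3.04731251] 0.5978074771542978 9.25
```

View pics/c9.png

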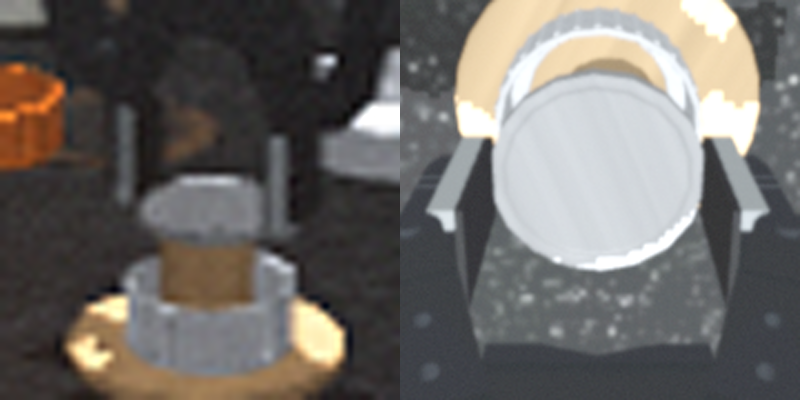

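The disc is gripped centrally at the fingertips (gap stopped at 0.595). Lift.

Request:
carry_out --rows '[0,0,-3,0,0,0,45,0,0,-10,0,0,0,45,0,0,-25,0,0,0,45,0,0,-45,0,0,0,45,0,0,-60,0,0,0,45,0,0,-65,0,0,0,45,0,0,-65,0,0,0,45]'

```text
time_s: 9.95
position: [0.457, -0.1987, 0.1195]
orientation: [0.707, 0.707, 0.0, 0.001]
force: [-0.4, 0.4, 0.1]
finger_gap: 0.594
```

```bash
python3 - <<'E'
from h import *
for n in('side','wrist'): im,ci=snap(n,n+'10.png')
o=get_obs();print(np.round(o['position'],4),o['force'],o['finger_gap'],o['time_s'])
r=lambda f,y0,y1,x0,x1:cv2.resize(cv2.imread('pics/'+f)[y0:y1,x0:x1],(400,400),interpolation=2)
cv2.imwrite('pics/c10.png',np.hstack([r('side10.png',150,230,290,370),r('wrist10.png',180,360,235,415)]))
E
```

```text
[ 0.4562 -0.1984  0.1185] [-0.22918768  0.55770185  0.75521604] 0.5940239570572435 10.05
```

View pics/c10.png

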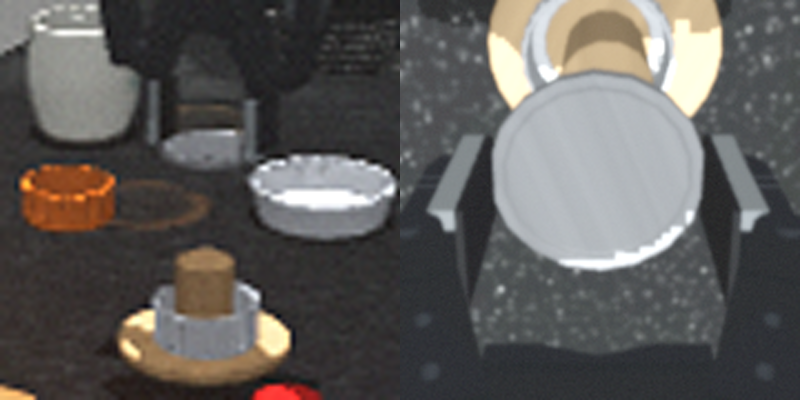

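Disc held level and unmoved in the hand, ring still standing on the foot. Moving to the board.

Request:
carry_out --rows '[12,5,0,0,0,0,45,40,17,0,0,0,0,45,75,32,0,0,0,0,45,112,48,0,0,0,0,45,150,65,0,0,0,0,45,188,81,0,0,0,0,45,225,97,0,0,0,0,45,255,110,0,0,0,0,45]'

```text
time_s: 10.85
position: [0.5667, 0.0608, 0.1179]
orientation: [0.706, 0.708, 0.0, -0.001]
force: [0.6, 0.1, -0.2]
finger_gap: 0.593
```

Request:
carry_out --rows '[20,9,0,0,0,0,45,30,13,10,0,0,0,45,33,14,30,0,0,0,45,33,14,55,0,0,0,45,33,14,75,0,0,0,45,33,14,88,0,0,0,45,33,14,93,0,0,0,45,33,14,93,0,0,0,45]'

```text
time_s: 11.65
position: [0.5798, 0.0891, 0.0249]
orientation: [0.707, 0.707, -0.001, -0.0]
force: [-0.5, -0.5, 0.2]
finger_gap: 0.593
```

```bash
python3 - <<'E'
from h import *
for n in('side','scene'): im,ci=snap(n,n+'11.png')
o=get_obs();p=np.array(o['position']);print(p.round(4),np.round(o['orientation'],4),o['force'],o['finger_gap'],o['time_s'])
S=proj(camera_info('side'),p).astype(int);C=proj(ci,p).astype(int);print(S,C)
r=lambda f,c,a:cv2.resize(cv2.imread('pics/'+f)[c[1]-a:c[1]+a,c[0]-a:c[0]+a],(400,400),interpolation=2)
cv2.imwrite('pics/c11.png',np.hstack([r('side11.png',S,40),r('scene11.png',C,60)]))
E
```

```text
[0.581  0.0894 0.0262] [7.072e-01 7.070e-01 4.000e-04 3.000e-04] [0.28737909 0.49311563 0.37767276] 0.592088138672863 11.75
[234 243] [313 140]
```

No further pictures can be viewed, so I'll go by force. Contact is expected at TCP z ≈ 0.019.

Request:
carry_out --rows '[0,0,1.5,0,0,0,45,0,0,3,0,0,0,45,0,0,4,0,0,0,45,0,0,5,0,0,0,45,0,0,5,0,0,0,45]'

```text
time_s: 12.25
position: [0.5804, 0.0895, 0.0208]
orientation: [0.707, 0.707, -0.0, -0.0]
force: [-0.1, 0.7, -0.9]
finger_gap: 0.594
```

Request:
carry_out --rows '[0,0,0.5,0,0,0,45,0,0,1,0,0,0,45,0,0,1,0,0,0,45]'

```text
time_s: 12.55
position: [0.5805, 0.0895, 0.0197]
orientation: [0.707, 0.707, -0.0, -0.0]
force: [-0.2, 0.5, 0.4]
finger_gap: 0.598
```

Request:
carry_out --rows '[0,0,0.5,0,0,0,45,0,0,1,0,0,0,45,0,0,1,0,0,0,45]'

```text
time_s: 12.85
position: [0.5806, 0.0895, 0.0191]
orientation: [0.707, 0.707, 0.0, 0.0]
force: [-1.4, -0.2, 2.7]
finger_gap: 0.596
```

Request:
carry_out --rows '[0,0,0.6,0,0,0,45,0,0,0.6,0,0,0,45]'

```text
time_s: 13.05
position: [0.5806, 0.0895, 0.0191]
orientation: [0.707, 0.707, 0.0, 0.0]
force: [-2.0, -0.0, 7.8]
finger_gap: 0.596
```

Contact confirmed: z stopped at 0.0191 as predicted, at 7.8 N. I'll ease off a little, open and rise.

Request:
carry_out --rows '[0,0,-0.8,0,0,0,45,0,0,-0.8,0,0,0,54,0,0,-0.8,0,0,0,60,0,0,-0.8,0,0,0,68,0,0,-0.8,0,0,0,75,0,0,-0.8,0,0,0,75]'

```text
time_s: 13.65
position: [0.5805, 0.0895, 0.0189]
orientation: [0.707, 0.707, -0.0, -0.0]
force: [-0.2, -0.6, 0.0]
finger_gap: 0.879
```

Request:
carry_out --rows '[0,0,-15,0,0,0,75,0,0,-40,0,0,0,75,0,0,-75,0,0,0,75,0,0,-110,0,0,0,75,0,0,-120,0,0,0,75,0,0,-120,0,0,0,75]'

```text
time_s: 14.25
position: [0.5819, 0.0897, 0.1415]
orientation: [0.707, 0.707, 0.002, 0.001]
force: [0.0, -0.6, -1.0]
finger_gap: 0.883
```

```bash
python3 - <<'E'
from h import *
o=get_obs();print(np.round(o['position'],4),o['force'],o['finger_gap'],o['time_s'])
im,ci=snap('wrist','w12.png');h=cv2.cvtColor(im,cv2.COLOR_RGB2HSV).astype(int)
p=proj(ci,[.5806,.0885,.026]);print('pred',p)
x,y=p.astype(int);m=np.zeros(im.shape[:2],np.uint8);m[y-60:y+60,x-60:x+60]=((h[...,1]<60)&(h[...,2]>90))[y-60:y+60,x-60:x+60]*255
c=cv2.convexHull(max(cv2.findContours(m,0,1)[0],key=cv2.contourArea));(u,v),ax,_=cv2.fitEllipse(c)
r=lambda u,v:ray(ci,u,v,.0255)
bb=cv2.boundingRect(c);print(u,v,ax,bb,'centre',r(u,v).round(4),'width',np.linalg.norm(r(bb[0],v)-r(bb[0]+bb[2],v)).round(4),'height',np.linalg.norm(r(u,bb[1])-r(u,bb[1]+bb[3])).round(4))
A=np.hstack
for n,bx in(('side',(300,185,365,235)),('scene',(290,195,350,245))):
    a,_=snap(n,n+'13.png'); ref=cv2.imread(f'pics/{n}0.png')[:,:,::-1]
    b=cv2.imread('pics/side10.png')[:,:,::-1] if n=='side' else None
    if b is not None: x0,y0,x1,y1=bx;print('stand area change',np.abs(a[y0:y1,x0:x1].astype(int)-b[y0:y1,x0:x1]).mean().round(2))
    W=(338,178,372,198) if n=='side' else (345,262,395,305);x0,y0,x1,y1=W
    print(n,'wide tin change',np.abs(a[y0:y1,x0:x1].astype(int)-ref[y0:y1,x0:x1]).mean().round(2))
E
```

```text
[0.5819 0.0897 0.1415] [ 0.04767413 -0.57574086 -0.95538913] 0.882698708383789 14.25
pred [322.9070888  197.71529503]
321.5981750488281 196.3960723876953 (53.76639175415039, 55.068992614746094) (295, 170, 55, 54) centre [0.5793 0.0897 0.0255] width 0.053 height 0.0543
stand area change 13.0
side wide tin change 5.12
scene wide tin change 1.11
```

```bash
python3 - <<'E'
import cv2,numpy as np
def bb(f,x0,y0,x1,y1):
    h=cv2.cvtColor(cv2.imread('pics/'+f),cv2.COLOR_BGR2HSV).astype(int)[y0:y1,x0:x1]
    m=((h[...,1]<70)&(h[...,2]>90)).astype(np.uint8)*255
    x,y,w,hh=cv2.boundingRect(max(cv2.findContours(m,0,1)[0],key=cv2.contourArea)); return x+x0,y+y0,w,hh
for f in('side7.png','side10.png','side13.png'): print('ring',f,bb(f,312,204,352,228))
for f in('side0.png','side13.png'): print('wide',f,bb(f,334,176,376,200))
for f in('scene7.png','scene13.png'): print('ring',f,bb(f,300,200,342,242))
for f in('scene0.png','scene13.png'): print('wide',f,bb(f,340,255,400,310))
E
```

```text
ring side7.png (320, 204, 22, 18)
ring side10.png (320, 206, 22, 16)
ring side13.png (314, 206, 33, 18)
wide side0.png (340, 181, 30, 17)
wide side13.png (340, 181, 30, 17)
ring scene7.png (307, 205, 23, 28)
ring scene13.png (307, 209, 23, 24)
wide scene0.png (350, 265, 40, 37)
wide scene13.png (350, 265, 40, 37)
```

```bash
python3 -c "
from workcell import ticket; print(ticket.job_done())"
```

```text
the job is handed in; nothing more can be done
None
```

I took the tin apart and handed the job in at about 14.5 s. The ring is standing on the foot of the stand around the post, and the base is on the chopping board. No verdict is reported at hand-in.

- **Ring:** I lowered the tin over the wooden post until it met the foot, where the push reached 17 N. The post lifted the base out and I left the ring there. In the scene view its left, right and lower edges have stayed put since release; only the upper edge of the mask moved, once the base was gone.
- **Base:** I gripped it at the fingertips, lifted it level and set it down gently. Contact came at the expected height, with 7.8 N at most. The wrist camera then measured a 53 × 54 mm round disc at (0.579, 0.090), same side up and wholly on the board.
- **Wide tin:** its outline is identical to the start in both the scene and side views. I never touched either look-alike.

**Checks that disagreed or were missing:**
- **Alignment script:** it reported a false offset of about 5 mm between ring and post, because shading cut the foot's edge short. I aligned by the visible edges instead.
- **Last side view of the ring:** its outline came out wider than before (33 px against 22 px). I think this is the lit foot showing after the arm's shadow moved away, since the scene view does not show it.
- **Final pictures:** the viewing limit had been reached, so I checked the end state only by numbers, not by eye.

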